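# Wind sample tubes up to the viewing screen

### The arm

A 7-joint arm with a two-finger parallel gripper is mounted at the origin on the work surface. World frame = base frame: x ahead of the robot, y to its left, z up, the work surface at z = 0. Lengths are in m, angles in rad, forces in N, time in s.
With the tool pointing down it reaches from about 0.35 to 0.775 m from the base axis. Payload 3.1 kg.
Tool frame: the origin (TCP) lies at the very end of the fingers, on their centre line; the grasp point (between the pads) lies 19 mm behind it; z points along the fingers, y is the line along which they close (so a half turn about z gives the same grasp; the last joint's range is limited). The gripper opens to 85 mm and grips with 20 to 120 N. Pads are 22 mm wide; open, the fingers measure 114 mm over their backs; the gripper's body (76 mm by 85 mm) begins 54 mm behind the grasp point. The pads swing forward as they close: fully open they stand 13 mm farther back than shut.
Start: joints at [1.064, 0.311, 0.014, 1.512, -0.004, 1.319, -0.027], TCP at [0.247, -0.492, 0.231] pointing down, gripper open.
Joint ranges: [-2.7, 2.7], [-0.3, 1.91], [-1.27, 1.3], [0.12, 2.57], [-1.44, 4.58], [0.2, 2.03], [-3.05, 3.05]. Speed limits (rad/s): [2.79, 2.79, 3.14, 3.14, 3.14, 3.14, 3.14].

### API

Orientations are given as a unit quaternion [w, x, y, z].
In Python, from bench import env gives the robot as it stands.
- The arm moves only by the tool send_rows, never from a script. Its argument "commands" is text: rows parted by semicolons, each of 6 numbers parted by spaces: the shift along the tool's x, y, z in m, then the turn, a rotation vector about the tool's x, y, z in rad. In form: x y z ax ay az; .... A call has 1 to 12 rows; each row shifts and turns the commanded pose from where the row before left it, along the tool's axes as they then stand; what a row does not reach is not made up. A row lasts 1/10 s, in which the tool goes at most 50 mm and 8.59 degrees, less where a joint would pass 70% of its speed; a pose out of reach is approached as far as the arm can. A call is refused whole if a number of a shift passes 0.05 or a number of a turn 0.15, either way. A call with a gripper value outside its range is refused whole. "gripper" is the closure, from -1 (fully open) to 1 (shut), set as the call begins (left out, the last holds). The fingers move at their own pace and stop on an object; "grip_force" is the grip in N (left out, the last holds). Time passes only in rows, so rows that do not move let the fingers close. It gives the time, the measured TCP pose, the force, the opening and the grip force at its end, in the units of the state.
- env.state(): the state, without advancing time (a new reading comes with each control period).
- env.camera(name): name is "scene" or "top"; returns the picture (420x560x3 uint8, red, green, blue); there is no depth.
- env.calibration(name): a dict with "vfov" (degrees; the focal length in pixels is half the picture's height over the tangent of half this angle, whatever the lens; pixels are square), "cx", "cy" (the principal point, pixels), "R" (3x3) and "t" (3): a world point X has camera coordinates R X + t. Camera axes: x right, y down, z forward; pixel columns grow to the right and rows downward; lengths in m; the calibration is good to about 2 mm. A picture is of the moment at which its call begins. calibration takes no time and is no camera call.
- env.hand_in(): hands the job in; it is judged then, once.
The state is a dict: "t": time; "joint_positions": joint angles; "joint_vel": joint speeds; "effort": joint torques, N m; "eef_pos": TCP position; "eef_rot": TCP orientation; "contact_force": force on the tool from outside, world axes, zero at the start; "wrist_torque": the same for the moment, N m; "finger_gap": opening from 0.0 (shut) to 1.0 (fully open); "finger_force": force on a finger pad.
Only numpy, scipy, OpenCV 4.12 (cv2) and the standard library are available. Lean on these libraries where they do the work, as an engineer would, in place of code of your own. Each camera call takes 0.05 s, during which the arm holds its last target. There are 200 camera calls.

### The job

Lift the tube case's lid right back until it rests open on its stop, then lay every sample tube from the case in a V-groove of the carriage, one tube to a groove, while the carriage is still at its loading end. When all are cradled, wind the crank clockwise (seen from above), regrasping as you go, until the carriage is fully home at the viewing screen, with every tube still lying in its groove. Leave the lid open and do not disturb the bottle, beaker or spatula.

Things in the scene. Friction and masses are not known exactly. Their poses are not given: they have to be found in the camera images.
- case: Fixed blue tube case, 176 x 280 mm (x by y), left or right of the robot. Origin: centre of its underside; handle side -x (to the robot), hinge on the far edge. Dark foam bed 20 mm above the work surface, four lanes along x at y = -93, -31, +31, +93 mm; rim 6 mm above the bed; at the tube ends ridges 4 mm high part the lanes.
- lid (a joint): Angle of the case's lid, rad: 0 shut, grows as it opens, stop at 1.85 (leaning back, past upright). The lid is a shell 178 mm deep, 280 mm wide, 44 mm high with a clear top and blue sides, 0.35 kg; it balances at about 1.3 rad: below that it falls shut by itself, beyond it falls back on its stop.
- lid_hinge (a point): Point on the lid's hinge line, at its middle, 27 mm above the work surface; the hinge line runs along the case's y.
- lid_handle (a point): Middle of the lid's black round bar handle: 12 mm thick, 100 mm free length along the case's y, held 40 mm in front of the lid's front wall. Shut, it is 218 mm in front of the hinge line and 24 mm above it; it swings up with the lid about the hinge line.
- bench: Fixed grey viewing bench, left or right of the robot: bed 150 x 360 mm, crank gearbox in front (-x), 74 mm high. Two rails along y carry a carriage at x = +60 mm; at the +y end stands the viewing screen, 115 mm high, at the -y end a 34 mm block. Crank axis at x = -85 mm, y = 0. Origin on the work surface.
- crank (a joint): Turn of the crank, rad: grows clockwise seen from above. 0 to 1.4 at the start (carriage at its loading end); 14.0 is the stop, carriage fully home at the screen. Each rad moves the carriage 4 mm to the screen (+y of the bench). At 0 the arm points along the bench's -x. It takes 1 to 2 N at the grip and stays where left.
- crank_grip (a point): Point to grip on the crank's black flat upright grip, which is fixed to the arm and does not spin: 14 mm thick across the arm (tangentially), 34 mm long along the arm, 44 mm high from 91 to 135 mm above the work surface. This point is 50 mm from the crank's axis, 120 mm above the work surface; its -x axis points outward along the arm, so the grip's two flat faces look along its y.
- crank_axis (a point): Point on the crank's vertical axis, 120 mm above the work surface; fixed to the bench.
- groove0 (a point): Middle of V-groove 1 of 4 of the aluminium carriage, where the axis of a cradled tube passes (57 mm above the work surface); it moves with the carriage. x runs along the groove, y along the carriage's travel, z up. Grooves are 54 mm apart.
- groove1 (a point): Same for groove 2. Each groove is two 90-degree V-saddles, 16 mm long, standing 29 to 45 mm either side of this point along x and reaching up about to the tube's axis; between them, the carriage's flat plate lies 19 mm below the tube's axis, so fingers fit there. The tube's caps hang outside the saddles, with 11 mm of play either way along x.
- groove2 (a point): Same for groove 3.
- groove3 (a point): Same for groove 4, the nearest to the screen.
- tube0: Sealed glass sample tube, 148 mm long: clear round barrel, 24 mm thick and 112 mm long with a paper band, and a grey flat-sided square cap 28 x 28 x 18 mm at each end, so it does not roll on a flat surface; 90 g. Origin at mid-length on its axis; x along the tube.
- tube1: Sample tube, alike. Tubes begin in the shut case on its foam bed, one to a lane, about along the case's x (axis 34 mm above the work surface). Two to four of the four tubes are present.
- tube2: Sample tube, alike.
- tube3: Sample tube, alike.
- reagent: Bystander: amber reagent bottle, 48 mm across, 95 mm high, upright; origin at the centre of its underside.
- beaker: Bystander: glass beaker, 70 mm across, 85 mm high, upright; origin at the centre of its underside.
- spatula: Bystander: steel spoon spatula, 160 mm long, lying on the work surface between robot and work.

How it is judged:
By the outcome, as a careful person would: the job done as asked, in the order asked, and still so for the second after the job is handed in, with the robot touching nothing.
Of tube0, tube1, tube2, tube3 only 2 to 4 are there at a start; the rules pass over those that are not, and their reading is None.
At some moment in a run one of tube0, tube1, tube2, tube3 may be knocked a few centimetres aside while the robot is not near it.
Once in a run the grip may slacken for a moment while it holds something.
It also fails if it takes over 210 s, if anything falls off the work surface, if the arm or the gripper's body presses on something with over 40 N, if the wrist force passes 120 N, or if a joint passes its speed limit or range.

## Working session

There is one attempt and no reset: what is moved stays moved. The work goes in short steps, Python scripts to look and compute and a tool call to move; the robot and the scene stay as the last step left them, time stands still between calls to the robot, and variables do not carry over. Pictures are saved under pics/ and viewed, at most 14 in all, crops included, and the job is handed in when it is done.

Besides the shell and the picture viewer there is one more tool, called after "Emit:" by a JSON object that holds its "method" and its "body". send_rows: Moves the arm, as the interface text tells. Its arguments: {"type":"object","properties":{"commands":{"type":"string"},"gripper":{"type":"number"},"grip_force":{"type":"number"}},"required":["commands"]}

```bash
ls; mkdir -p pics; python3 - <<'E'
from bench import env
import cv2,numpy as np
for n in("scene","top"):
    cv2.imwrite(f"pics/{n}0.png",cv2.resize(env.camera(n)[...,::-1],(784,588)))
    c=env.calibration(n);print(n,c)
s=env.state();print(s)
E
```

```text
pics
scene {'vfov': 44.22509198152956, 'cx': 269.43090633871634, 'cy': 214.98848514022896, 'R': array([[ 0.30260661,  0.95310978, -0.00331314],
       [ 0.81756888, -0.26135681, -0.51310207],
       [-0.48990852,  0.15255936, -0.8583212 ]]), 't': array([-0.15331428, -0.42844368,  1.65940746])}
top {'vfov': 48.472849092740766, 'cx': 278.45270837826723, 'cy': 208.91199224125668, 'R': array([[-0.01784166, -0.99951139,  0.02566443],
       [-0.99288334,  0.01468879, -0.11818173],
       [ 0.11774701, -0.02759034, -0.99266027]]), 't': array([-0.00539618,  0.61841334,  0.91904114])}
{'t': 0.1, 'joint_positions': array([ 1.06432781,  0.31166241,  0.01401783,  1.51290611, -0.00439904,
        1.31922296, -0.02720172]), 'joint_vel': array([-0.00232391, -0.00050911, -0.00067296, -0.00437286, -0.0015797 ,
       -0.00014   , -0.0012373 ]), 'effort': array([ 1.51326572e-04, -3.80853474e+01,  1.46311596e-01, -2.31240696e+01,
        1.23216727e-02,  8.18041357e-03,  1.07336851e-05]), 'eef_pos': array([ 0.24622009, -0.49106363,  0.23031681]), 'eef_rot': array([-1.04240605e-03,  9.73113586e-01,  2.30323194e-01, -2.97633426e-04]), 'contact_force': array([-0.7933746 ,  0.18755062, -0.05693297]), 'wrist_torque': array([-0.02383683, -0.02815953,  0.02149892]), 'finger_force': 0.0, 'finger_gap': 0.9989101981775078}
```

View pics/scene0.png

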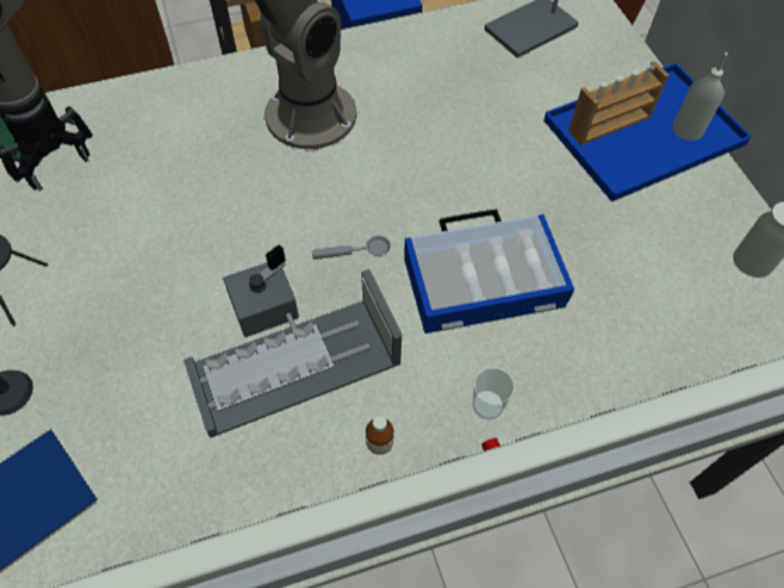

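View pics/top0.png

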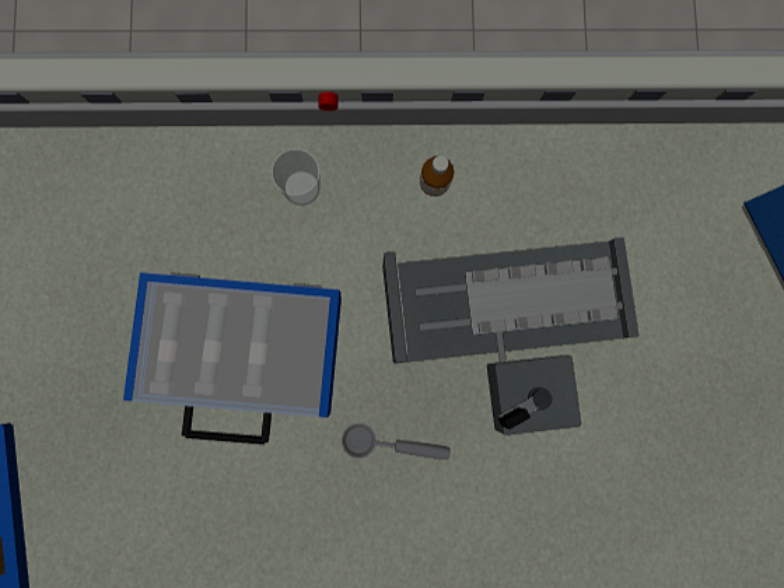

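The scaled (x1.4) views show the case on the left with handle bar at about (186,436)–(267,440) in the top view and 3 tubes. The bench is on the right, screen end near (395,305), crank axis (540,398), grip about (513,415). The spatula is at (360–450,440).

```bash
cat > h.py <<'E'
import numpy as np,cv2
from bench import env
from scipy.spatial.transform import Rotation as Ro
def ray(n,uv):
    c=env.calibration(n);f=210/np.tan(np.radians(c["vfov"]/2))
    d=np.array([(uv[0]-c["cx"])/f,(uv[1]-c["cy"])/f,1.]);R=np.array(c["R"]);t=np.array(c["t"])
    return -R.T@t,R.T@d
def onz(n,uv,z):
    o,d=ray(n,uv);return o+d*(z-o[2])/d[2]
def proj(n,X):
    c=env.calibration(n);f=210/np.tan(np.radians(c["vfov"]/2));p=np.array(c["R"])@np.array(X)+np.array(c["t"])
    return np.array([c["cx"]+f*p[0]/p[2],c["cy"]+f*p[1]/p[2]])
def two(a,b):
    o1,d1=ray("top",a);o2,d2=ray("scene",b)
    s=np.linalg.lstsq(np.c_[d1,-d2],o2-o1,rcond=None)[0]
    p,q=o1+d1*s[0],o2+d2*s[1];return (p+q)/2,np.linalg.norm(p-q)
def pose():
    s=env.state();w,x,y,z=s["eef_rot"];return np.array(s["eef_pos"]),Ro.from_quat([x,y,z,w])
def togo(P,R=None):
    "shift in tool axes (m), then turn rotvec in tool axes"
    p,r=pose();return np.round(r.inv().apply(np.array(P)-p),4),None if R is None else np.round((r.inv()*R).as_rotvec(),4)
E
python3 - <<'E'
from h import *
im={n:env.camera(n) for n in("top","scene")}
for n in im:
    m=(im[n].max(2)<38).astype(np.uint8)
    k,l,s,c=cv2.connectedComponentsWithStats(m)
    for i in range(1,k):
        if s[i,4]>40:
            pts=np.argwhere(l==i)[:,::-1];print(n,s[i],c[i].round(1))
    cv2.imwrite(f"pics/{n}1.png",im[n][...,::-1])
S=1.4
for nm,uv,z in[("lidFL",(142,274),.071),("lidFR",(340,290),.071),("lidNR",(328,415),.071),("lidNL",(126,400),.071),
 ("hL",(186,436),.051),("hR",(267,440),.051),("crax",(540,398),.08),("grip",(513,415),.135),
 ("screen far",(388,254),.115),("screen near",(396,361),.115),("blk far",(622,239),.034),("blk near",(634,337),.034),("gbFL",(489,364),.074),("gbFR",(571,357),.074),("gbNR",(580,426),.074),
 ]:
    print(nm,onz("top",np.array(uv)/S,z).round(4))
E
python3 - <<'E'
import cv2
a=cv2.imread("pics/top1.png")
cv2.imwrite("pics/bench1.png",cv2.resize(a[160:320,270:460],None,fx=4,fy=3.75,interpolation=cv2.INTER_CUBIC))
E
```

```text
top [386  65  25   7 135] [397.8  68.5]
top [449  65  27   6 113] [461.6  68. ]
top [511  64  28   7 118] [524.2  67.9]
top [  0  67  21   7 113] [ 8.9 70.6]
top [ 58  67  29   6 123] [72.5 69.9]
top [126  67  26   6 125] [138.9  69.8]
top [192  67  25   6 138] [204.   69.5]
top [258  67  23   5 114] [269.1  69. ]
top [322  66  24   6 113] [333.6  69. ]
top [435 171  10  45 143] [439.7 193.1]
top [274 183   9  76 119] [277.4 222.4]
top [443 217   6  24  75] [445.3 230.2]
top [348 260  31  50 476] [359.2 289.7]
top [130 290  64  27 513] [160.6 307.6]
top [  3 303  18 117 637] [ 11.2 361.2]
scene [150   0  18  38 373] [159.1  17.7]
scene [182   0  25  26 245] [194.4  11.9]
scene [218  12  23  30 490] [228.9  26.2]
scene [187  20  11  22  53] [191.1  30. ]
scene [194  23  24  34 109] [207.4  38.1]
scene [197  43  43  33 189] [215.6  68. ]
scene [   0   61   65   74 1933] [26.9 96.7]
scene [314 150  43  15 147] [334.6 155. ]
scene [190 176  13  17 147] [196.3 183.7]
scene [279 241   6  20  44] [280.8 251.5]
scene [  0 269   7  13  58] [  2.2 275.4]
scene [ 493  309   67   47 1079] [523.9 332. ]
lidFL [0.6454 0.3325 0.071 ]
lidFR [0.6187 0.0556 0.071 ]
lidNR [0.4456 0.0736 0.071 ]
lidNL [0.4713 0.3495 0.071 ]
hL [0.4193 0.2727 0.051 ]
hR [0.4116 0.1603 0.051 ]
crax [ 0.4636 -0.2187  0.08  ]
grip [ 0.4452 -0.1688  0.135 ]
screen far [ 0.6614 -0.0118  0.115 ]
screen near [ 0.5173 -0.0199  0.115 ]
blk far [ 0.694  -0.3644  0.034 ]
blk near [ 0.5474 -0.3734  0.034 ]
gbFL [ 0.5114 -0.1509  0.074 ]
gbFR [ 0.5191 -0.2665  0.074 ]
gbNR [ 0.424  -0.2742  0.074 ]
```

View pics/bench1.png

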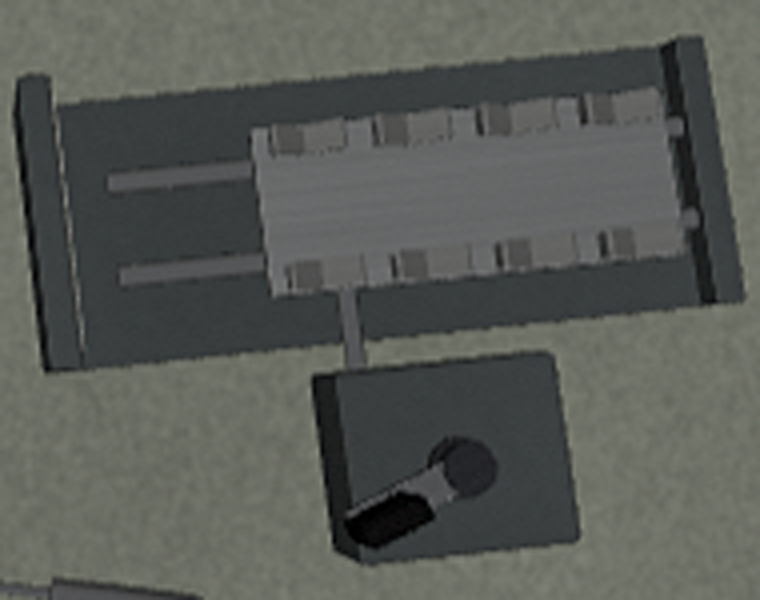

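The crop shows the four V-saddle pairs, with valleys at crop (303,138)…(612,108) and (320,275)…(632,242). The crank hub is at (468,467) and the black grip top at (390,520).

```bash
python3 - <<'E'
from h import *
c=lambda u,v:(270+u/4-.4,160+v/3.75-.4)
A=[(303,138),(403,128),(506,119),(612,108)];B=[(320,275),(425,264),(528,251),(632,242)]
M=[]
for a,b in zip(A,B):
    p,q=onz("top",c(*a),.040),onz("top",c(*b),.040);M.append((p+q)/2)
    print(((p+q)/2).round(4),np.linalg.norm(p-q).round(4),np.arctan2(*(p-q)[[1,0]]).round(3))
M=np.array(M);d=M[0]-M[3];print("psi",-np.arctan2(d[0],d[1]),np.linalg.norm(d)/3)
ca=onz("top",c(468,467),.093);print("crank ax",ca,"grip",onz("top",c(390,520),.135))
for z in(.085,.1):print(onz("top",c(468,467),z))
# grip by two views
im={n:env.camera(n) for n in("top","scene")}
# tubes through lid
g=im["top"];m=((g.min(2)>125)).astype(np.uint8);m[:190]=0;m[300:]=0;m[:,245:]=0
k,l,s,cc=cv2.connectedComponentsWithStats(m)
for i in range(1,k):
    if s[i,4]>25:print("t",s[i],onz("top",cc[i],.034).round(4))
print([onz("top",np.array(p)/1.4,.034).round(4) for p in[(173,300),(160,388),(217,300),(206,388),(262,301),(253,390)]])
E
```

```text
[ 0.6041 -0.1565  0.04  ] 0.0755 0.08
[ 0.6091 -0.2095  0.04  ] 0.0754 0.109
[ 0.6143 -0.2629  0.04  ] 0.0734 0.107
[ 0.619  -0.3177  0.04  ] 0.0745 0.084
psi 0.09255923232505785 0.05395632626604019
crank ax [ 0.46444141 -0.21713521  0.093     ] grip [ 0.44187017 -0.16985996  0.135     ]
[ 0.46407158 -0.21917899  0.085     ]
[ 0.46476501 -0.2153469   0.1       ]
[array([0.6122, 0.2998, 0.034 ]), array([0.4859, 0.3156, 0.034 ]), array([0.6113, 0.2363, 0.034 ]), array([0.4847, 0.2503, 0.034 ]), array([0.6088, 0.1711, 0.034 ]), array([0.4806, 0.1833, 0.034 ])]
```

Emit:
{"method": "send_rows", "body": {"commands": "0.034 -0.033 0 0 0 0;0.034 -0.033 0 0 0 0;0.034 -0.033 0 0 0 0;0.034 -0.033 0 0 0 0;0.034 -0.033 0 0 0 0;0.034 -0.033 0 0 0 0;0.034 -0.033 0 0 0 0;0.034 -0.033 0 0 0 0;0.034 -0.033 0 0 0 0;0.034 -0.033 0 0 0 0;0.034 -0.033 0 0 0 0;0 0 0 0 0 0", "gripper": 0.25}}

```text
t: 1.5
eef_pos: [0.4194, 0.0085, 0.2319]
eef_rot: [-0.002, 0.972, 0.237, 0.002]
contact_force: [-0.6, -1.2, 0.1]
finger_gap: 0.375
finger_force: 0.0
```

Emit:
{"method": "send_rows", "body": {"commands": "0.018 -0.039 0 0 0 -0.126;0 0 0 0 0 -0.126;0 0 0 0 0 -0.126;0 0 0 0 0 -0.126;0 0 0 0 0 -0.126;0 0 0 0 0 -0.126;0 0 0 0 0 -0.126;0 0 0 0 0 -0.126;0 0 0 0 0 0"}}

```text
t: 2.4
eef_pos: [0.4166, 0.0429, 0.2313]
eef_rot: [0.0, 0.741, 0.671, -0.0]
contact_force: [-0.1, -0.0, -0.2]
finger_gap: 0.371
finger_force: 0.0
```

Emit:
{"method": "send_rows", "body": {"commands": "0.034 -0.0035 0.014 0 0 0;0.034 -0.0035 0.014 0 0 0;0.034 -0.0035 0.014 0 0 0;0.034 -0.0035 0.014 0 0 0;0.034 -0.0035 0.014 0 0 0;0 0 0 0 0 0;0 0 0 0 0 0"}}

```text
t: 3.1
eef_pos: [0.4155, 0.2145, 0.1609]
eef_rot: [-0.0, 0.741, 0.672, -0.001]
contact_force: [0.8, -0.1, 0.6]
finger_gap: 0.375
finger_force: 0.0
```

```bash
python3 - <<'E'
from h import *
print(pose()[0],togo([.415,.2155,.032])[0])
a,b=env.camera("top"),env.camera("scene")
o=np.hstack([cv2.resize(a[215:345,50:240],None,fx=2.1,fy=2.1),cv2.resize(b[90:220,260:450],None,fx=2.1,fy=2.1)])
cv2.imwrite("pics/h1.png",o[...,::-1])
E
```

```text
[0.41549391 0.21450602 0.16086463] [ 0.001  -0.0004  0.1289]
```

View pics/h1.png

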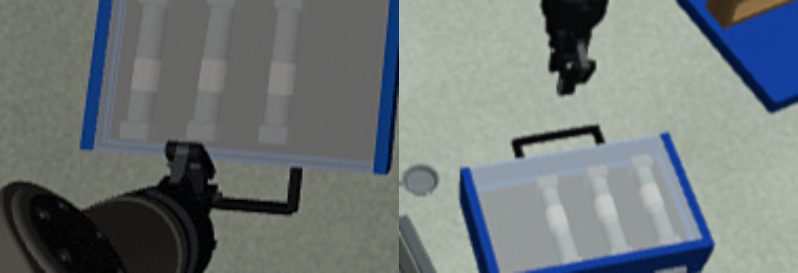

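The fingers stand straight above the handle bar (right-hand view: fingers at (568,90), bar from (515,148) to (600,130)). I go down.

Emit:
{"method": "send_rows", "body": {"commands": "0.001 0 0.03 0 0 0;0 0 0.03 0 0 0;0 0 0.03 0 0 0;0 0 0.02 0 0 0;0 0 0.019 0 0 0;0 0 0 0 0 0;0 0 0 0 0 0"}}

```text
t: 3.9
eef_pos: [0.4169, 0.2143, 0.0328]
eef_rot: [0.0, 0.742, 0.671, 0.0]
contact_force: [0.8, 0.3, -0.4]
finger_gap: 0.371
finger_force: 0.0
```

Emit:
{"method": "send_rows", "body": {"commands": "0 0 0 0 0 0;0 0 0 0 0 0;0 0 0 0 0 0;0 0 0 0 0 0;0 0 0 0 0 0", "gripper": 1, "grip_force": 30}}

```text
t: 4.4
eef_pos: [0.4161, 0.2155, 0.0336]
eef_rot: [0.0, 0.741, 0.672, 0.0]
contact_force: [-2.5, -1.6, 6.7]
finger_gap: 0.13
finger_force: 29.5
```

```bash
python3 - <<'E'
import numpy as np
f=.11+np.linspace(0,1.85,25);y=np.round(-.2193*np.cos(f),4);z=np.round(-.2193*np.sin(f),4)
for k in(0,12):print(";".join(f"0 {a:.4f} {b:.4f} 0 0 0" for a,b in zip(np.diff(y)[k:k+12],np.diff(z)[k:k+12])))
E
```

```text
0 0.0025 -0.0167 0 0 0;0 0.0038 -0.0165 0 0 0;0 0.0050 -0.0161 0 0 0;0 0.0063 -0.0157 0 0 0;0 0.0075 -0.0152 0 0 0;0 0.0086 -0.0145 0 0 0;0 0.0097 -0.0138 0 0 0;0 0.0107 -0.0131 0 0 0;0 0.0117 -0.0122 0 0 0;0 0.0126 -0.0112 0 0 0;0 0.0135 -0.0103 0 0 0;0 0.0141 -0.0092 0 0 0
0 0.0149 -0.0080 0 0 0;0 0.0154 -0.0069 0 0 0;0 0.0159 -0.0057 0 0 0;0 0.0163 -0.0045 0 0 0;0 0.0166 -0.0031 0 0 0;0 0.0168 -0.0019 0 0 0;0 0.0169 -0.0006 0 0 0;0 0.0169 0.0007 0 0 0;0 0.0168 0.0020 0 0 0;0 0.0166 0.0033 0 0 0;0 0.0162 0.0046 0 0 0;0 0.0159 0.0058 0 0 0
```

Emit:
{"method": "send_rows", "body": {"commands": "0 0.0025 -0.0167 0 0 0;0 0.0038 -0.0165 0 0 0;0 0.0050 -0.0161 0 0 0;0 0.0063 -0.0157 0 0 0;0 0.0075 -0.0152 0 0 0;0 0.0086 -0.0145 0 0 0"}}

```text
t: 5.0
eef_pos: [0.4473, 0.2123, 0.1275]
eef_rot: [-0.001, 0.741, 0.672, -0.002]
contact_force: [-4.7, 0.4, -1.1]
finger_gap: 0.123
finger_force: 29.3
```

Emit:
{"method": "send_rows", "body": {"commands": "0 0.0097 -0.0138 0 0 0;0 0.0107 -0.0131 0 0 0;0 0.0117 -0.0122 0 0 0;0 0.0126 -0.0112 0 0 0;0 0.0135 -0.0103 0 0 0;0 0.0141 -0.0092 0 0 0"}}

```text
t: 5.6
eef_pos: [0.5169, 0.2055, 0.1991]
eef_rot: [-0.002, 0.74, 0.673, -0.004]
contact_force: [-8.5, -2.6, 9.0]
finger_gap: 0.125
finger_force: 30.5
```

Emit:
{"method": "send_rows", "body": {"commands": "0 0.0149 -0.0080 0 0 0;0 0.0154 -0.0069 0 0 0;0 0.0159 -0.0057 0 0 0;0 0.0163 -0.0045 0 0 0;0 0.0166 -0.0031 0 0 0;0 0.0168 -0.0019 0 0 0"}}

```text
t: 6.2
eef_pos: [0.6175, 0.1954, 0.2294]
eef_rot: [0.001, 0.741, 0.671, 0.001]
contact_force: [-1.2, -0.1, -4.1]
finger_gap: 0.127
finger_force: 30.3
```

Emit:
{"method": "send_rows", "body": {"commands": "0 0.0169 -0.0006 0 0 0;0 0.0169 0.0007 0 0 0;0 0.0168 0.0020 0 0 0;0 0.0166 0.0033 0 0 0"}}

```text
t: 6.6
eef_pos: [0.6845, 0.1886, 0.2228]
eef_rot: [0.0, 0.741, 0.671, 0.0]
contact_force: [-1.9, -0.4, 3.8]
finger_gap: 0.129
finger_force: 32.8
```

Emit:
{"method": "send_rows", "body": {"commands": "0 0.0162 0.0046 0 0 0;0 0.0130 0.0046 0 0 0;0 0 0 0 0 0;0 0 0 0 0 0"}}

```text
t: 7.0
eef_pos: [0.7138, 0.1857, 0.213]
eef_rot: [0.001, 0.741, 0.671, 0.001]
contact_force: [2.2, 0.4, 0.9]
finger_gap: 0.124
finger_force: 32.4
```

Emit:
{"method": "send_rows", "body": {"commands": "0 0 0 0 0 0;0 0 0 0 0 0;0 0 0 0 0 0;0 0 -0.02 0 0 0;0 0 -0.03 0 0 0;0 -0.04 -0.02 0 0 0;0 -0.04 -0.01 0 0 0;0 -0.04 0 0 0 0;0 -0.04 0 0 0 0;0 0 0 0 0 0", "gripper": 0.2}}

```text
t: 8.0
eef_pos: [0.5459, 0.2043, 0.2921]
eef_rot: [-0.001, 0.738, 0.675, -0.003]
contact_force: [-0.2, 0.5, 1.6]
finger_gap: 0.396
finger_force: 0.0
```

Emit:
{"method": "send_rows", "body": {"commands": "-0.045 -0.02 0 0 0 0;-0.045 -0.02 0 0 0 0;-0.045 -0.02 0 0 0 0;-0.045 -0.02 0 0 0 0;-0.045 -0.02 0 0 0 0;0 0 0 0 0 0"}}

```text
t: 8.6
eef_pos: [0.4294, -0.0205, 0.2922]
eef_rot: [0.002, 0.746, 0.666, -0.003]
contact_force: [0.9, -0.3, -0.4]
finger_gap: 0.4
finger_force: 0.0
```

Emit:
{"method": "send_rows", "body": {"commands": "0 0 0 0 0 -0.131;0 0 0 0 0 -0.131;0 0 0 0 0 -0.131;0 0 0 0 0 -0.131;0 0 0 0 0 -0.131;0 0 0 0 0 -0.131;0 0 0 0 0 -0.131;0 0 0 0 0 -0.131;0 0 0 0 0 -0.131;0 0 0 0 0 -0.131;0 0 0 0 0 -0.131;0 0 0 0 0 -0.131"}}

```text
t: 9.8
eef_pos: [0.4324, -0.0117, 0.2925]
eef_rot: [0.0, 0.045, 0.999, -0.0]
contact_force: [-0.5, 1.3, 1.0]
finger_gap: 0.401
finger_force: 0.0
```

```bash
python3 - <<'E'
from h import *
a=env.camera("top");b=env.camera("scene")
cv2.imwrite("pics/t2.png",cv2.resize(a[150:320,60:260],(800,600)[:1]+(600,) if 0 else (700,595))[...,::-1])
cv2.imwrite("pics/raw2.png",a[...,::-1]);cv2.imwrite("pics/raw2s.png",b[...,::-1])
E
```

```text
(no output)
```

View pics/t2.png

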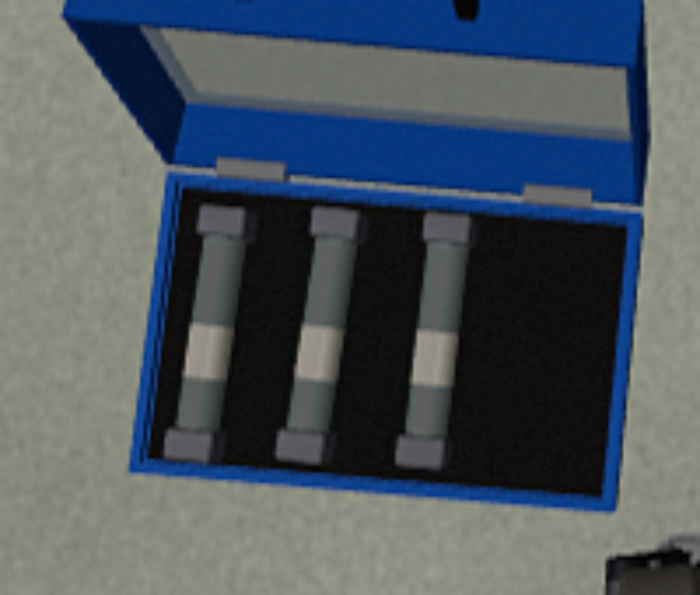

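The lid stands open. Three tubes lie free in the case, cap tops at crop (221,221)/(190,444), (335,222)/(302,446) and (447,227)/(419,451).

```bash
python3 - <<'E'
from h import *
for n,p,q in[("A",(221,221),(190,444)),("B",(335,222),(302,446)),("C",(447,227),(419,451))]:
    P,Q=[onz("top",(60+u/3.5-.4,150+v/3.5-.4),.048) for u,v in(p,q)]
    m=(P+Q)/2;d=P-Q;print(n,m.round(4),np.linalg.norm(d[:2]).round(4),"ang",np.arctan2(d[1],d[0]).round(3),)
p,r=pose();x=r.apply([1,0,0]);print(p,np.arctan2(x[1],x[0]))
E
```

```text
A [0.5507 0.3046 0.048 ] 0.1271 ang -0.115
B [0.5488 0.2408 0.048 ] 0.1281 ang -0.132
C [0.5448 0.1759 0.048 ] 0.128 ang -0.118
[ 0.43234229 -0.01180353  0.29247891] 3.0455648869445864
```

Emit:
{"method": "send_rows", "body": {"commands": "-0.0188 0.0395 0.028 0 0 0.02;-0.018 0.04 0.028 0 0 0;-0.018 0.04 0.028 0 0 0;-0.018 0.04 0.028 0 0 0;-0.018 0.04 0.028 0 0 0;0 0 0 0 0 0;0 0 0 0 0 0", "gripper": 0}}

```text
t: 10.6
eef_pos: [0.5397, 0.1696, 0.1563]
eef_rot: [-0.002, 0.058, 0.998, -0.0]
contact_force: [-0.3, -0.6, -0.3]
finger_gap: 0.503
finger_force: 0.0
```

```bash
python3 - <<'E'
from h import *
a=np.pi-.12
R=Ro.from_matrix(np.array([[np.cos(a),np.sin(a),0],[np.sin(a),-np.cos(a),0],[0,0,-1]]).T)
R=Ro.from_matrix(np.c_[[np.cos(a),np.sin(a),0],[np.sin(a),-np.cos(a),0],[0,0,-1]])
print(pose()[0],togo([.5448,.1759,.023],R),env.state()["finger_gap"])
cv2.imwrite("pics/t3.png",np.hstack([env.camera("top")[160:310,60:260],env.camera("scene")[140:290,270:470]])[...,::-1].repeat(2,0).repeat(2,1))
E
```

```text
[0.53965925 0.16958994 0.15629827] (array([-0.0048,  0.0069,  0.1333]), array([-0.0003, -0.0034,  0.0039])) 0.5031941076181495
```

View pics/t3.png

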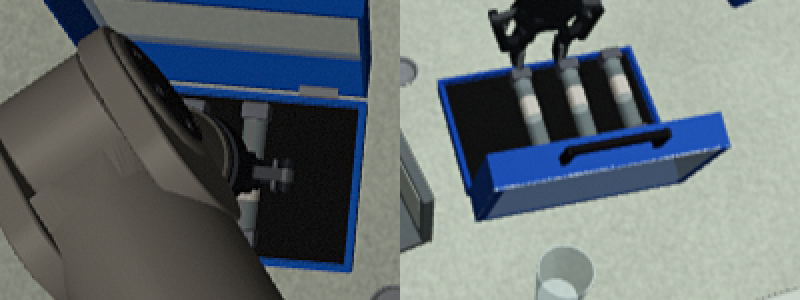

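The gripper is above tube C in both views, and the other tubes are still in place. I go down and grip.

Emit:
{"method": "send_rows", "body": {"commands": "-0.0048 0.0069 0.03 0 0 0.004;0 0 0.03 0 0 0;0 0 0.03 0 0 0;0 0 0.025 0 0 0;0 0 0.018 0 0 0;0 0 0 0 0 0;0 0 0 0 0 0"}}

```text
t: 11.4
eef_pos: [0.5473, 0.1734, 0.0265]
eef_rot: [0.001, 0.062, 0.998, -0.0]
contact_force: [0.2, 1.3, 0.7]
finger_gap: 0.501
finger_force: 0.0
```

Emit:
{"method": "send_rows", "body": {"commands": "0 0 0 0 0 0;0 0 0 0 0 0;0 0 0 0 0 0;0 0 0 0 0 0", "gripper": 1, "grip_force": 40}}

```text
t: 11.8
eef_pos: [0.5478, 0.1749, 0.0272]
eef_rot: [0.002, 0.061, 0.998, 0.0]
contact_force: [-1.7, -1.4, 7.8]
finger_gap: 0.258
finger_force: 39.8
```

Emit:
{"method": "send_rows", "body": {"commands": "0 0 -0.02 0 0 0;0 0 -0.03 0 0 0;0 0 -0.03 0 0 0;0 0 -0.03 0 0 0;0 0 -0.03 0 0 0;0 0 -0.02 0 0 0;0 0 0 0 0 0"}}

```text
t: 12.5
eef_pos: [0.548, 0.1761, 0.1885]
eef_rot: [0.004, 0.06, 0.998, 0.001]
contact_force: [1.3, 0.1, -0.5]
finger_gap: 0.261
finger_force: 39.5
```

Emit:
{"method": "send_rows", "body": {"commands": "-0.0062 -0.02 0 0 0 0;-0.0124 -0.0402 0 0 0 0;-0.0124 -0.0402 0 0 0 0;-0.0124 -0.0402 0 0 0 0;-0.0124 -0.0402 0 0 0 0;-0.0124 -0.0402 0 0 0 0;-0.0124 -0.0402 0 0 0 0;-0.0124 -0.0402 0 0 0 0;-0.0062 -0.02 0 0 0 -0.07;0 0 0 0 0 -0.07;0 0 0 0 0 -0.07;0 0 0 0 0 0"}}

```text
t: 13.7
eef_pos: [0.6049, -0.1564, 0.1828]
eef_rot: [-0.001, -0.044, 0.999, 0.001]
contact_force: [0.2, -0.1, -0.5]
finger_gap: 0.261
finger_force: 39.5
```

```bash
cat >> h.py <<'E'
def down(a):return Ro.from_matrix(np.c_[[np.cos(a),np.sin(a),0],[np.sin(a),-np.cos(a),0],[0,0,-1]])
def ang():
    x=pose()[1].apply([1,0,0]);return np.arctan2(x[1],x[0])
E
python3 - <<'E'
from h import *
print(pose()[0],ang(),togo([.607,-.1565,.052],down(np.pi+.0925)),env.state()["finger_gap"])
o=np.hstack([env.camera("top")[160:310,270:470],env.camera("scene")[180:330,120:320]])[...,::-1]
cv2.imwrite("pics/g3.png",cv2.resize(o,(800,300),interpolation=cv2.INTER_CUBIC))
E
```

```text
[ 0.60486848 -0.15641481  0.18283781] -3.052671906553664 (array([-0.0025, -0.0004,  0.1308]), array([ 0.0013, -0.0027, -0.0036])) 0.26068283669924647
```

View pics/g3.png

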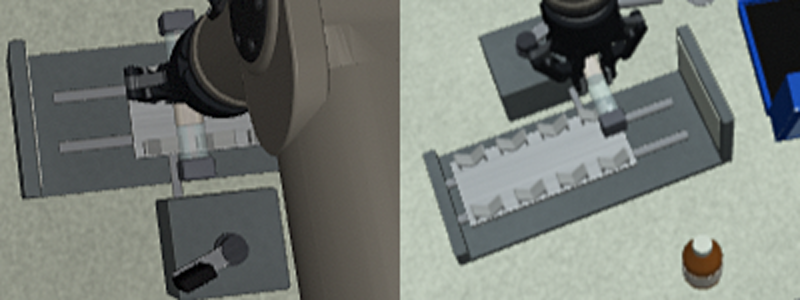

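The held tube hangs level above groove 3. The scene view has the far-saddle valleys at crop (490,205), (530,190), (572,172), (613,155), which I use to cross-check the groove positions.

```bash
python3 - <<'E'
from h import *
G=np.array([[.619,-.3177,.04],[.6143,-.2629,.04],[.6091,-.2095,.04],[.6041,-.1565,.04]])
xb=np.array([np.cos(.0925),np.sin(.0925),0])
for g,f,n in zip(G,[(490,205),(530,190),(572,172),(613,155)],[(470,153),(511,138),(552,122),(592,107)]):
    P=[proj("scene",g+s*.037*xb) for s in(1,-1)]
    print([((p-[120,180])*2+[400,0]).round(0) for p in P],f,n)
E
python3 - <<'E'
import cv2
a=cv2.imread("pics/raw2s.png")[225:310,140:250]
cv2.imwrite("pics/s4.png",cv2.resize(a,(770,595),interpolation=cv2.INTER_CUBIC))
E
```

```text
[array([489., 209.]), array([472., 159.])] (490, 205) (470, 153)
[array([533., 193.]), array([514., 144.])] (530, 190) (511, 138)
[array([574., 178.]), array([555., 129.])] (572, 172) (552, 122)
[array([614., 162.]), array([594., 114.])] (613, 155) (592, 107)
```

View pics/s4.png

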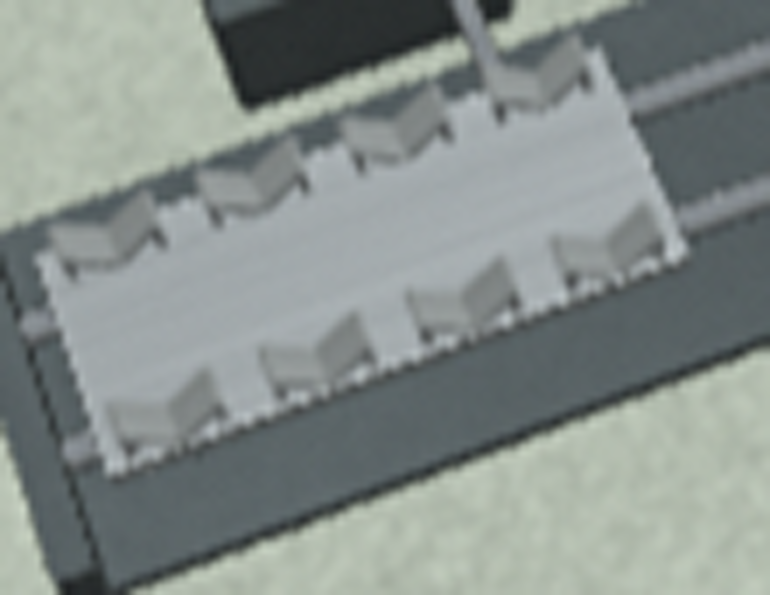

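The enlarged scene view puts groove 3's valleys at about (540,80) and (605,248). The prediction was (539,84)/(609,252), so the groove poses agree within about 1 px. I lower the tube.

Emit:
{"method": "send_rows", "body": {"commands": "-0.0025 -0.0005 0.03 0 0 0;0 0 0.03 0 0 0;0 0 0.03 0 0 0;0 0 0.02 0 0 0;0 0 0.015 0 0 0;0 0 0.005 0 0 0;0 0 0 0 0 0;0 0 0 0 0 0"}}

```text
t: 14.6
eef_pos: [0.6094, -0.1565, 0.056]
eef_rot: [0.001, -0.045, 0.999, -0.0]
contact_force: [0.8, 0.3, -1.2]
finger_gap: 0.26
finger_force: 39.5
```

Emit:
{"method": "send_rows", "body": {"commands": "0 0 0.002 0 0 0;0 0 0.002 0 0 0;0 0 0.001 0 0 0;0 0 0 0 0 0;0 0 0 0 0 0"}}

```text
t: 15.1
eef_pos: [0.6087, -0.1569, 0.0502]
eef_rot: [0.0, -0.044, 0.999, -0.0]
contact_force: [0.1, 0.0, 0.9]
finger_gap: 0.266
finger_force: 39.8
```

Emit:
{"method": "send_rows", "body": {"commands": "0 0 0 0 0 0;0 0 0 0 0 0;0 0 0 0 0 0;0 0 0 0 0 0;0 0 -0.01 0 0 0;0 0 -0.02 0 0 0;0 0 -0.04 0 0 0;0 0 -0.04 0 0 0;0 0 -0.03 0 0 0;0 0 0 0 0 0", "gripper": 0.1}}

```text
t: 16.1
eef_pos: [0.612, -0.1562, 0.1966]
eef_rot: [0.006, -0.045, 0.999, -0.001]
contact_force: [0.5, -0.3, 0.1]
finger_gap: 0.447
finger_force: 0.0
```

```bash
python3 - <<'E'
from h import *
print(pose()[0],ang(),togo([.5478,.2400,.16],down(np.pi-.125)),env.state()["finger_gap"])
o=np.hstack([env.camera("top")[150:350,60:460],])[...,::-1]
cv2.imwrite("pics/a5.png",o)
o=env.camera("scene")[130:330,120:470][...,::-1]
cv2.imwrite("pics/s5.png",cv2.resize(o,(788,450),interpolation=cv2.INTER_CUBIC))
E
```

```text
[ 0.61199759 -0.15615237  0.19661036] -3.0522118631485977 (array([0.029 , 0.4004, 0.0351]), array([-0.0016,  0.0119,  0.2144])) 0.4471645009186094
```

View pics/s5.png

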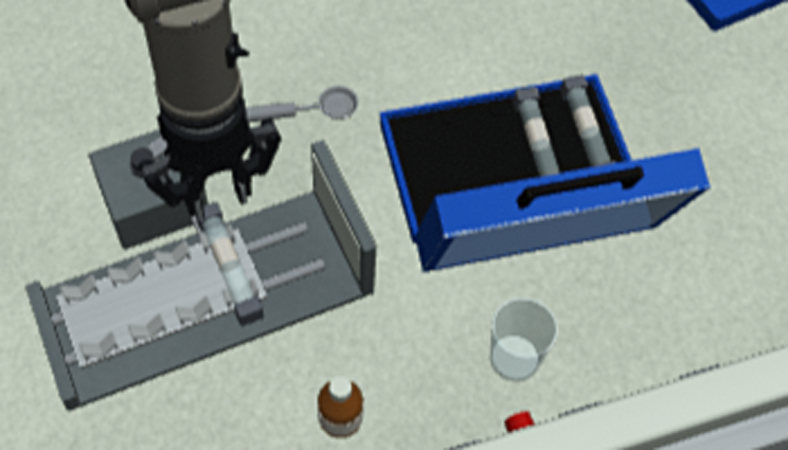

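The scene view shows tube C cradled in groove 3 (around (235,265)); tubes B and A are untouched in the case. Next is tube B.

Emit:
{"method": "send_rows", "body": {"commands": "0.0015 0.02 0 0 0 0;0.0029 0.04 0 0 0 0;0.0029 0.04 0 0 0 0;0.0029 0.04 0 0 0 0;0.0029 0.04 0 0 0 0;0.0029 0.04 0 0 0 0;0.0029 0.04 0 0 0 0;0.0029 0.04 0 0 0 0;0.0029 0.04 0 0 0 0;0.0029 0.04 0 0 0 0;0.0015 0.02 0 0 0 0;0 0 0 0 0 0"}}

```text
t: 17.4
eef_pos: [0.5404, 0.2439, 0.1885]
eef_rot: [-0.002, -0.049, 0.999, 0.001]
contact_force: [-0.1, 0.2, -0.4]
finger_gap: 0.448
finger_force: 0.0
```

Emit:
{"method": "send_rows", "body": {"commands": "0 0 0.01 0 0 0.07;0 0 0.01 0 0 0.07;0 0 0.01 0 0 0.07;0 0 0 0 0 0;0 0 0 0 0 0"}}

```text
t: 17.9
eef_pos: [0.5437, 0.2376, 0.159]
eef_rot: [-0.001, 0.06, 0.998, -0.001]
contact_force: [-0.1, 0.2, 0.6]
finger_gap: 0.448
finger_force: 0.0
```

```bash
python3 - <<'E'
from h import *
print(pose()[0],togo([.5478,.2390,.025],down(np.pi-.125)))
# tube mask check of the case region (bands) and groove tube in scene
g=env.camera("scene");h=cv2.cvtColor(g,cv2.COLOR_RGB2HSV)
cv2.imwrite("pics/s6.png",g[...,::-1])
m=((g[...,0].astype(int)-g[...,2]>18)&(g.min(2)>150)).astype(np.uint8)
k,l,s,c=cv2.connectedComponentsWithStats(m)
for i in range(1,k):
    if s[i,4]>25:print(s[i],c[i].round(1))
E
```

```text
[0.54374472 0.23756502 0.15897169] (array([-0.004 ,  0.0021,  0.134 ]), array([-0.0018, -0.0012,  0.0041]))
```

Emit:
{"method": "send_rows", "body": {"commands": "-0.004 0.002 0.03 0 0 0.004;0 0 0.03 0 0 0;0 0 0.03 0 0 0;0 0 0.025 0 0 0;0 0 0.018 0 0 0;0 0 0.002 0 0 0;0 0 0 0 0 0;0 0 0 0 0 0"}}

```text
t: 18.75
eef_pos: [0.5491, 0.2414, 0.0263]
eef_rot: [0.001, 0.062, 0.998, 0.001]
contact_force: [0.1, 0.8, 0.2]
finger_gap: 0.45
finger_force: 0.0
```

Emit:
{"method": "send_rows", "body": {"commands": "0 0 0 0 0 0;0 0 0 0 0 0;0 0 0 0 0 0;0 0 0 0 0 0", "gripper": 1, "grip_force": 40}}

```text
t: 19.15
eef_pos: [0.5491, 0.2415, 0.0265]
eef_rot: [0.001, 0.062, 0.998, 0.001]
contact_force: [0.4, 0.8, 5.8]
finger_gap: 0.263
finger_force: 39.6
```

Emit:
{"method": "send_rows", "body": {"commands": "0 0 -0.02 0 0 0;0 0 -0.03 0 0 0;0 0 -0.03 0 0 0;0 0 -0.03 0 0 0;0 0 -0.03 0 0 0;0 0 -0.02 0 0 0;0 0 0 0 0 0"}}

```text
t: 19.85
eef_pos: [0.5495, 0.2421, 0.1882]
eef_rot: [0.003, 0.062, 0.998, 0.002]
contact_force: [0.3, 1.3, -0.9]
finger_gap: 0.257
finger_force: 39.3
```

Emit:
{"method": "send_rows", "body": {"commands": "-0.005 -0.02 0 0 0 0;-0.0107 -0.04 0 0 0 0;-0.0107 -0.04 0 0 0 0;-0.0107 -0.04 0 0 0 0;-0.0107 -0.04 0 0 0 0;-0.0107 -0.04 0 0 0 0;-0.0107 -0.04 0 0 0 0;-0.0107 -0.04 0 0 0 0;-0.0107 -0.04 0 0 0 0;-0.0107 -0.04 0 0 0 0;-0.0107 -0.04 0 0 0 0;-0.005 -0.02 0 0 0 0"}}

```text
t: 21.05
eef_pos: [0.6076, -0.2169, 0.1819]
eef_rot: [-0.002, 0.066, 0.998, -0.002]
contact_force: [0.3, -0.7, -0.7]
finger_gap: 0.266
finger_force: 39.3
```

Emit:
{"method": "send_rows", "body": {"commands": "0 0 0 0 0 -0.07;0 0 0 0 0 -0.07;0 0 0 0 0 -0.07;0 0 0 0 0 0"}}

```text
t: 21.45
eef_pos: [0.6082, -0.2103, 0.1825]
eef_rot: [-0.002, -0.043, 0.999, 0.001]
contact_force: [0.1, -0.3, -1.4]
finger_gap: 0.264
finger_force: 39.4
```

```bash
python3 - <<'E'
from h import *
print(pose()[0],ang(),togo([.612,-.2102,.052],down(np.pi+.0925)),env.state()["finger_gap"])
E
```

```text
[ 0.60821053 -0.21032542  0.18250665] -3.056168614242483 (array([-0.0042, -0.0004,  0.1305]), array([ 0.0014, -0.0032, -0.0071])) 0.2635735596506957
```

Emit:
{"method": "send_rows", "body": {"commands": "-0.002 -0.0005 0.03 0 0 -0.007;0 0 0.03 0 0 0;0 0 0.03 0 0 0;0 0 0.02 0 0 0;0 0 0.015 0 0 0;0 0 0.005 0 0 0;0 0 0 0 0 0;0 0 0 0 0 0"}}

```text
t: 22.25
eef_pos: [0.6123, -0.2108, 0.0559]
eef_rot: [0.001, -0.046, 0.999, -0.0]
contact_force: [0.5, 0.7, 0.1]
finger_gap: 0.267
finger_force: 39.4
```

Emit:
{"method": "send_rows", "body": {"commands": "0 0 0.002 0 0 0;0 0 0.002 0 0 0;0 0 0.002 0 0 0;0 0 0 0 0 0;0 0 0 0 0 0"}}

```text
t: 22.75
eef_pos: [0.6117, -0.2109, 0.0497]
eef_rot: [0.001, -0.046, 0.999, -0.0]
contact_force: [-1.3, 1.2, 5.0]
finger_gap: 0.262
finger_force: 39.7
```

Emit:
{"method": "send_rows", "body": {"commands": "0 0 0 0 0 0;0 0 0 0 0 0;0 0 0 0 0 0;0 0 0 0 0 0;0 0 -0.01 0 0 0;0 0 -0.02 0 0 0;0 0 -0.04 0 0 0;0 0 -0.04 0 0 0;0 0 -0.03 0 0 0;0 0 0 0 0 0", "gripper": 0.2}}

```text
t: 23.75
eef_pos: [0.6149, -0.2106, 0.1958]
eef_rot: [0.006, -0.046, 0.999, -0.002]
contact_force: [0.3, -0.0, 0.4]
finger_gap: 0.4
finger_force: 0.0
```

```bash
python3 - <<'E'
from h import *
print(pose()[0],ang(),togo([.5500,.3040,.16],down(np.pi-.12)),env.state()["finger_gap"])
a,b=env.camera("top"),env.camera("scene")
o=np.hstack([b[130:330,120:440],a[150:350,60:300]])[...,::-1]
cv2.imwrite("pics/s7.png",cv2.resize(o,None,fx=1.4,fy=1.4))
E
```

```text
[ 0.61493895 -0.21063646  0.19579264] -3.049440920946435 (array([0.0177, 0.5186, 0.0337]), array([-0.0025,  0.0119,  0.2121])) 0.3999207002366487
```

View pics/s7.png

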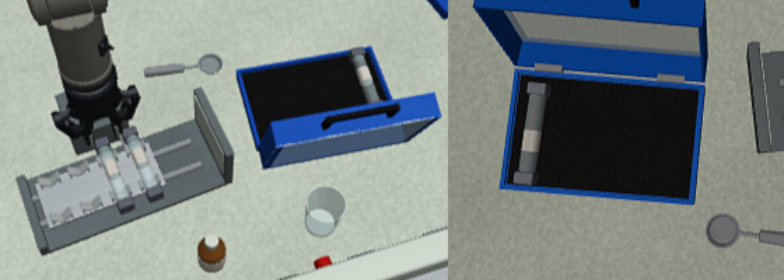

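Both tubes lie in grooves 2 and 3. Tube A has not moved (caps at crop (538,89) and (523,177)), so I fetch it.

Emit:
{"method": "send_rows", "body": {"commands": "0.001 0.02 0 0 0 0;0.0014 0.04 0 0 0 0;0.0014 0.04 0 0 0 0;0.0014 0.04 0 0 0 0;0.0014 0.04 0 0 0 0;0.0014 0.04 0 0 0 0;0.0014 0.04 0 0 0 0;0.0014 0.04 0 0 0 0;0.0014 0.04 0 0 0 0;0.0014 0.04 0 0 0 0;0.0014 0.04 0 0 0 0;0.0014 0.04 0 0 0 0", "gripper": 0.1}}

```text
t: 25.05
eef_pos: [0.5514, 0.2464, 0.187]
eef_rot: [-0.001, -0.046, 0.999, -0.001]
contact_force: [0.7, 0.1, 0.1]
finger_gap: 0.454
finger_force: 0.0
```

Emit:
{"method": "send_rows", "body": {"commands": "0.001 0.04 0 0 0 0;0.001 0.015 0 0 0 0;0 0 0.01 0 0 0.07;0 0 0.01 0 0 0.07;0 0 0.01 0 0 0.07;0 0 0 0 0 0;0 0 0 0 0 0"}}

```text
t: 25.75
eef_pos: [0.5454, 0.2992, 0.1579]
eef_rot: [-0.001, 0.059, 0.998, -0.001]
contact_force: [-0.4, -1.2, 0.1]
finger_gap: 0.454
finger_force: 0.0
```

```bash
python3 - <<'E'
from h import *
print(pose()[0],togo([.5505,.3035,.025],down(np.pi-.12)))
E
```

```text
[0.54536777 0.29924799 0.15787091] (array([-0.0048,  0.0051,  0.1329]), array([-0.0017, -0.0013,  0.0029]))
```

Emit:
{"method": "send_rows", "body": {"commands": "-0.0045 0.003 0.03 0 0 0.003;0 0 0.03 0 0 0;0 0 0.03 0 0 0;0 0 0.025 0 0 0;0 0 0.018 0 0 0;0 0 0.001 0 0 0;0 0 0 0 0 0;0 0 0 0 0 0"}}

```text
t: 26.55
eef_pos: [0.5514, 0.3036, 0.0264]
eef_rot: [0.001, 0.06, 0.998, 0.001]
contact_force: [0.8, 0.2, -0.6]
finger_gap: 0.451
finger_force: 0.0
```

Emit:
{"method": "send_rows", "body": {"commands": "0 0 0 0 0 0;0 0 0 0 0 0;0 0 0 0 0 0;0 0 0 0 0 0", "gripper": 1, "grip_force": 40}}

```text
t: 26.95
eef_pos: [0.5515, 0.3037, 0.0267]
eef_rot: [0.001, 0.06, 0.998, 0.001]
contact_force: [-0.5, 0.8, 6.2]
finger_gap: 0.263
finger_force: 39.8
```

Emit:
{"method": "send_rows", "body": {"commands": "0 0 -0.02 0 0 0;0 0 -0.03 0 0 0;0 0 -0.03 0 0 0;0 0 -0.03 0 0 0;0 0 -0.03 0 0 0;0 0 -0.02 0 0 0;0 0 0 0 0 0"}}

```text
t: 27.65
eef_pos: [0.5517, 0.3043, 0.1882]
eef_rot: [0.003, 0.06, 0.998, 0.002]
contact_force: [0.4, 0.9, -1.3]
finger_gap: 0.261
finger_force: 39.3
```

```bash
python3 - <<'E'
from h import *
print(pose()[0],togo([.617,-.2639,.185]),ang())
E
```

```text
[0.55172851 0.30431362 0.1882342 ] (array([-0.1332, -0.5562,  0.0016]), None) 3.02084434493055
```

Emit:
{"method": "send_rows", "body": {"commands": "-0.005 -0.02 0 0 0 0;-0.0095 -0.04 0 0 0 0;-0.0095 -0.04 0 0 0 0;-0.0095 -0.04 0 0 0 0;-0.0095 -0.04 0 0 0 0;-0.0095 -0.04 0 0 0 0;-0.0095 -0.04 0 0 0 0;-0.0095 -0.04 0 0 0 0;-0.0095 -0.04 0 0 0 0;-0.0095 -0.04 0 0 0 0;-0.0095 -0.04 0 0 0 0;-0.0095 -0.04 0 0 0 0"}}

```text
t: 28.85
eef_pos: [0.6024, -0.1688, 0.1826]
eef_rot: [-0.002, 0.06, 0.998, 0.0]
contact_force: [0.2, 1.0, -0.0]
finger_gap: 0.264
finger_force: 39.4
```

Emit:
{"method": "send_rows", "body": {"commands": "-0.0095 -0.04 0 0 0 0;-0.0095 -0.04 0 0 0 0;-0.004 -0.01 0 0 0 0;0 0 0 0 0 -0.07;0 0 0 0 0 -0.07;0 0 0 0 0 -0.07;0 0 0 0 0 0;0 0 0 0 0 0"}}

```text
t: 29.65
eef_pos: [0.6151, -0.2585, 0.1834]
eef_rot: [-0.001, -0.044, 0.999, 0.0]
contact_force: [0.1, 0.2, -0.7]
finger_gap: 0.259
finger_force: 39.4
```

```bash
python3 - <<'E'
from h import *
print(pose()[0],togo([.617,-.2639,.0565],down(np.pi+.0925)),env.state()["finger_gap"])
E
```

```text
[ 0.61509629 -0.25850405  0.18342605] (array([-0.0017, -0.0057,  0.1269]), array([ 0.0011, -0.0019, -0.0038])) 0.2594892909664417
```

Emit:
{"method": "send_rows", "body": {"commands": "0 -0.0052 0.03 0 0 -0.004;0 0 0.03 0 0 0;0 0 0.03 0 0 0;0 0 0.02 0 0 0;0 0 0.015 0 0 0;0 0 0.005 0 0 0;0 0 0 0 0 0;0 0 0 0 0 0"}}

```text
t: 30.45
eef_pos: [0.6172, -0.2644, 0.0561]
eef_rot: [0.001, -0.047, 0.999, -0.0]
contact_force: [0.7, -0.8, -1.1]
finger_gap: 0.262
finger_force: 39.4
```

Emit:
{"method": "send_rows", "body": {"commands": "0 0 0.002 0 0 0;0 0 0.002 0 0 0;0 0 0.002 0 0 0;0 0 0 0 0 0;0 0 0 0 0 0"}}

```text
t: 30.95
eef_pos: [0.6165, -0.2647, 0.0496]
eef_rot: [0.001, -0.047, 0.999, -0.0]
contact_force: [-0.6, 0.2, 3.8]
finger_gap: 0.263
finger_force: 39.7
```

Emit:
{"method": "send_rows", "body": {"commands": "0 0 0 0 0 0;0 0 0 0 0 0;0 0 0 0 0 0;0 0 0 0 0 0;0 0 -0.01 0 0 0;0 0 -0.02 0 0 0;0 0 -0.04 0 0 0;0 0 -0.04 0 0 0;0 0 -0.04 0 0 0;0 0 0 0 0 0", "gripper": 0.2}}

```text
t: 31.95
eef_pos: [0.6203, -0.2645, 0.2076]
eef_rot: [0.007, -0.046, 0.999, -0.002]
contact_force: [0.7, 0.1, -0.2]
finger_gap: 0.399
finger_force: 0.0
```

Emit:
{"method": "send_rows", "body": {"commands": "0.03 0 0 0 0 0;0.04 0.01 0 0 0 0;0.03 0 0 0 0 0;0 0 0 0 0 0.12;0 0 0 0 0 0.12;0 0 0 0 0 0.12;0 0 0 0 0 0.12;0 0 0 0 0 0.12;0 0 0 0 0 0.12;0 0 0 0 0 0.12;0 0 0 0 0 0.12;0 0 0 0 0 0.12"}}

```text
t: 33.15
eef_pos: [0.5157, -0.2634, 0.1991]
eef_rot: [0.0, 0.476, 0.88, 0.0]
contact_force: [0.2, 0.1, -0.4]
finger_gap: 0.399
finger_force: 0.0
```

```bash
python3 - <<'E'
from h import *
print(pose()[0],ang(),env.state()["finger_gap"])
a,b=env.camera("top"),env.camera("scene")
o=np.hstack([b[160:320,120:310],a[150:310,270:460]])[...,::-1]
cv2.imwrite("pics/s8.png",cv2.resize(o,None,fx=2.1,fy=2.1,interpolation=cv2.INTER_CUBIC))
E
```

```text
[ 0.51567451 -0.26338698  0.19910372] 2.1503980402282017 0.3989272839397758
```

View pics/s8.png

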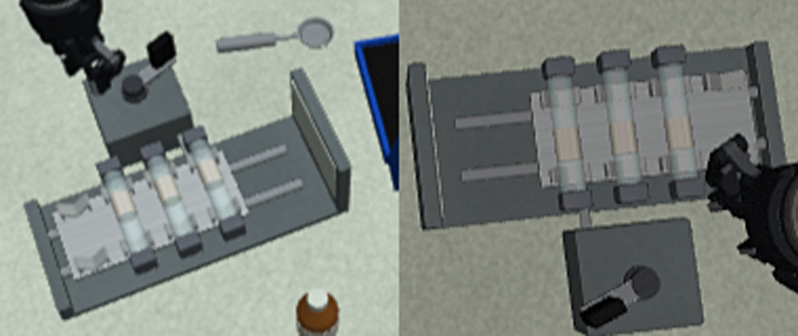

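All three tubes lie in grooves 1–3 in both views. The crank grip is at top-crop (604,308) and scene-crop (163,42), the hub at (641,284) and (132,88).

```bash
python3 - <<'E'
from h import *
s=lambda u,v:(120+u/2.1,160+v/2.1)
t=lambda u,v:(270+(u-399)/2.1,150+v/2.1)
print(two(t(604,308),s(163,42)),two(t(641,284),s(132,88)))
for z in(.13,.135):print(onz("top",t(604,308),z),onz("scene",s(163,42),z))
b=env.camera("scene");m=(b.max(2)<40).astype(np.uint8);k,l,st,c=cv2.connectedComponentsWithStats(m)
for i in range(1,k):
    if 185<c[i][0]<205 and 170<c[i][1]<200:print(st[i],c[i],onz("scene",c[i],.113))
print(togo([.4425,-.170,.2],down(2.03)))
E
```

```text
(array([ 0.44486586, -0.17056677,  0.13274725]), np.float64(0.0017478244226308295)) (array([ 0.46140091, -0.21904208,  0.07729566]), np.float64(0.001339086822831324))
[ 0.44433522 -0.17198533  0.13      ] [ 0.44336241 -0.16965901  0.13      ]
[ 0.44469387 -0.17091659  0.135     ] [ 0.44692991 -0.16988877  0.135     ]
[190 176  13  17 146] [196.31506849 183.65068493] [ 0.44125035 -0.17470633  0.113     ]
(array([ 0.1184, -0.0092, -0.001 ]), array([1.000e-04, 5.000e-04, 1.276e-01]))
```

Emit:
{"method": "send_rows", "body": {"commands": "0.039 -0.003 0 0 0 0;0.039 -0.003 0 0 0 0;0.039 -0.003 0 0 0 0;0 0 0 0 0 0.1;0 0 0 0 0 0.09;0 0 0 0 0 0;0 0 0 0 0 0", "gripper": 0}}

```text
t: 34.0
eef_pos: [0.4437, -0.1711, 0.1989]
eef_rot: [0.0, 0.554, 0.833, 0.0]
contact_force: [1.2, -0.8, -0.5]
finger_gap: 0.505
finger_force: 0.0
```

```bash
python3 - <<'E'
from h import *
print(pose()[0],togo([.444,-.1705,.103],down(1.96)),env.state()["joint_positions"])
E
```

```text
[ 0.4437325  -0.17105362  0.19890863] (array([0.0004, 0.0004, 0.0959]), array([0.0003, 0.0003, 0.008 ])) [ 0.76214977  0.21669451 -0.50571994  1.74427705  0.11165275  1.2087503
  0.62397845]
```

Emit:
{"method": "send_rows", "body": {"commands": "0 0 0.03 0 0 0.008;0 0 0.03 0 0 0;0 0 0.02 0 0 0;0 0 0.015 0 0 0;0 0 0 0 0 0;0 0 0 0 0 0"}}

```text
t: 34.6
eef_pos: [0.4439, -0.1711, 0.1039]
eef_rot: [-0.0, 0.558, 0.83, 0.0]
contact_force: [0.8, 1.4, 0.2]
finger_gap: 0.499
finger_force: 0.0
```

Emit:
{"method": "send_rows", "body": {"commands": "0 0 0 0 0 0;0 0 0 0 0 0;0 0 0 0 0 0;0 0 0 0 0 0", "gripper": 1, "grip_force": 40}}

```text
t: 35.0
eef_pos: [0.4439, -0.1713, 0.1047]
eef_rot: [0.001, 0.558, 0.83, -0.0]
contact_force: [-1.4, 0.7, 5.5]
finger_gap: 0.16
finger_force: 41.0
```

Emit:
{"method": "send_rows", "body": {"commands": "-0.0004 0.006 0 0 0 0.12;-0.0004 0.006 0 0 0 0.12;-0.0004 0.006 0 0 0 0.12;-0.0004 0.006 0 0 0 0.12;-0.0004 0.006 0 0 0 0.12;-0.0004 0.006 0 0 0 0.12"}}

```text
t: 35.6
eef_pos: [0.48, -0.1704, 0.1048]
eef_rot: [0.001, 0.816, 0.578, 0.001]
contact_force: [-1.3, -0.8, 4.2]
finger_gap: 0.162
finger_force: 41.0
```

```bash
python3 - <<'E'
from h import *
s=env.state();p=pose()[0];a=ang();print(p,a,s["contact_force"],"axis est",p-.05*np.array([np.cos(a),np.sin(a),0]),s["joint_positions"].round(2))
print(np.array([.4439,-.1713])-.05*np.array([np.cos(1.959),np.sin(1.959)]))
E
```

```text
[ 0.48000128 -0.170374    0.1047657 ] 1.2326796484013691 [-1.31016061 -0.75068535  4.20818627] axis est [ 0.46341573 -0.21754306  0.1047657 ] [ 0.58  0.36 -0.34  1.79  0.14  1.01 -0.16]
[ 0.46282632 -0.21757953]
```

Emit:
{"method": "send_rows", "body": {"commands": "-0.0005 0.007 0 0 0 0.14;-0.0005 0.007 0 0 0 0.14;-0.0005 0.007 0 0 0 0.14;-0.0005 0.007 0 0 0 0.14;-0.0005 0.007 0 0 0 0.14;-0.0005 0.007 0 0 0 0.14;-0.0005 0.007 0 0 0 0.14;-0.0005 0.007 0 0 0 0.14;-0.0005 0.007 0 0 0 0.14;-0.0005 0.007 0 0 0 0.14"}}

```text
t: 36.6
eef_pos: [0.5135, -0.2269, 0.1048]
eef_rot: [0.001, 0.996, -0.084, 0.002]
contact_force: [0.4, -0.6, 3.2]
finger_gap: 0.158
finger_force: 40.8
```

```bash
cat > c.py <<'E'
from h import *
s=env.state();p=pose()[0];a=ang();k=np.sign(np.dot(p[:2]-[.463,-.2175],[np.cos(a),np.sin(a)]))
rad=p[:2]-[.463,-.2175];b=np.arctan2(rad[1],rad[0])
print("a",a,"k",k,"theta mod2pi",(np.pi+.09-b)%(2*np.pi),"axis",p[:2]-k*.05*np.array([np.cos(a),np.sin(a)]),"F",s["contact_force"].round(1),s["finger_gap"].round(3),"q",s["joint_positions"].round(2))
E
python3 c.py
```

```text
Traceback (most recent call last):
  File "c.py", line 4, in <module>
    print("a",a,"k",k,"theta mod2pi",(np.pi+.09-b)%(2*np.pi),"axis",p[:2]-k*.05*np.array([np.cos(a),np.sin(a)]),"F",s["contact_force"].round(1),s["finger_gap"].round(3),"q",s["joint_positions"].round(2))
                                                                                                                                                ^^^^^^^^^^^^^^^^^^^^^
AttributeError: 'float' object has no attribute 'round'
```

Emit:
{"method": "send_rows", "body": {"commands": "-0.0005 0.007 0 0 0 0.14;-0.0005 0.007 0 0 0 0.14;-0.0005 0.007 0 0 0 0.14;-0.0005 0.007 0 0 0 0.14;-0.0005 0.007 0 0 0 0.14;-0.0005 0.007 0 0 0 0.14;-0.0005 0.007 0 0 0 0.14;-0.0005 0.007 0 0 0 0.14"}}

```text
t: 37.4
eef_pos: [0.4776, -0.2675, 0.1048]
eef_rot: [0.0, 0.799, -0.601, 0.002]
contact_force: [-0.5, -1.3, 2.3]
finger_gap: 0.156
finger_force: 40.7
```

```bash
sed -i 's/s\["finger_gap"\].round(3)/s["finger_gap"]/' c.py; python3 c.py
```

```text
a -1.2886821381309173 k 1.0 theta mod2pi 4.518927912820541 axis [ 0.46363637 -0.21944377] F [-0.5 -1.3  2.3] 0.15616219416717306 q [ 0.32  0.41  0.21  1.71 -0.1   1.03 -2.3 ]
```

Emit:
{"method": "send_rows", "body": {"commands": "-0.0005 0.007 0 0 0 0.14;-0.0005 0.007 0 0 0 0.14;-0.0005 0.007 0 0 0 0.14;0 0 0 0 0 0"}}

```text
t: 37.8
eef_pos: [0.4564, -0.2691, 0.1048]
eef_rot: [0.0, -0.658, 0.753, -0.002]
contact_force: [0.7, -2.4, 4.3]
finger_gap: 0.153
finger_force: 40.7
```

Emit:
{"method": "send_rows", "body": {"commands": "0 0 0 0 0 0;0 0 0 0 0 0;0 0 0 0 0 0;0 0 0 0 0 0;0 0 0 0 0 0", "gripper": -0.8}}

```text
t: 38.3
eef_pos: [0.4557, -0.2672, 0.1035]
eef_rot: [-0.0, -0.659, 0.752, 0.0]
contact_force: [-0.6, 0.5, -1.2]
finger_gap: 0.9
finger_force: 0.0
```

```bash
python3 c.py
```

```text
a -1.7024138928240227 k 1.0 theta mod2pi 4.948306229921048 axis [ 0.46225555 -0.21764844] F [-0.6  0.5 -1.2] 0.8996563940722709 q [ 0.26  0.38  0.3   1.76 -0.13  1.02 -2.66]
```

Emit:
{"method": "send_rows", "body": {"commands": "0 0 0 0 0 -0.143;0 0 0 0 0 -0.143;0 0 0 0 0 -0.143;0 0 0 0 0 -0.143;0 0 0 0 0 -0.143;0 0 0 0 0 -0.143;0 0 0 0 0 -0.143;0 0 0 0 0 -0.143;0 0 0 0 0 -0.143;0 0 0 0 0 -0.143;0 0 0 0 0 -0.143"}}

```text
t: 39.4
eef_pos: [0.4556, -0.2675, 0.1036]
eef_rot: [-0.0, 0.998, -0.062, -0.0]
contact_force: [0.2, -0.8, -0.9]
finger_gap: 0.9
finger_force: 0.0
```

Emit:
{"method": "send_rows", "body": {"commands": "0 0 0 0 0 -0.143;0 0 0 0 0 -0.143;0 0 0 0 0 -0.143;0 0 0 0 0 -0.143;0 0 0 0 0 -0.143;0 0 0 0 0 -0.143;0 0 0 0 0 -0.143;0 0 0 0 0 -0.143;0 0 0 0 0 -0.143;0 0 0 0 0 -0.143;0 0 0 0 0 -0.143;0 0 0 0 0 0"}}

```text
t: 40.6
eef_pos: [0.4556, -0.2676, 0.1036]
eef_rot: [-0.0, 0.751, 0.66, 0.0]
contact_force: [-0.2, 0.6, 0.5]
finger_gap: 0.899
finger_force: 0.0
```

```bash
python3 c.py; python3 -c "
from h import *
print(togo([.4557,-.2680,.103],down(np.pi-1.702)))"
```

```text
a 1.4425534016816348 k -1.0 theta mod2pi 4.949474202307157 axis [ 0.46197734 -0.21797464] F [-0.2  0.6  0.5] 0.8988422763350008 q [ 0.75  0.4  -0.32  1.74  0.14  1.02  0.25]
(array([-0.0004,  0.0002,  0.0006]), array([-0.0001, -0.0004,  0.003 ]))
```

Emit:
{"method": "send_rows", "body": {"commands": "0 0 0 0 0 0;0 0 0 0 0 0;0 0 0 0 0 0;0 0 0 0 0 0;0 0 0 0 0 0", "gripper": 1, "grip_force": 40}}

```text
t: 41.1
eef_pos: [0.4565, -0.2676, 0.1039]
eef_rot: [0.001, 0.751, 0.66, 0.0]
contact_force: [1.8, -0.4, -0.8]
finger_gap: 0.152
finger_force: 41.4
```

Emit:
{"method": "send_rows", "body": {"commands": "0.0005 -0.007 0 0 0 0.14;0.0005 -0.007 0 0 0 0.14;0.0005 -0.007 0 0 0 0.14;0.0005 -0.007 0 0 0 0.14;0.0005 -0.007 0 0 0 0.14;0.0005 -0.007 0 0 0 0.14;0.0005 -0.007 0 0 0 0.14;0.0005 -0.007 0 0 0 0.14;0.0005 -0.007 0 0 0 0.14;0.0005 -0.007 0 0 0 0.14"}}

```text
t: 42.1
eef_pos: [0.4137, -0.2201, 0.1039]
eef_rot: [0.001, 1.0, 0.019, 0.002]
contact_force: [5.2, -1.6, -5.2]
finger_gap: 0.157
finger_force: 40.7
```

```bash
python3 c.py
```

```text
a 0.037076680729269264 k -1.0 theta mod2pi 0.03788022273976921 axis [ 0.4636766  -0.21821785] F [ 5.2 -1.6 -5.2] 0.15721566580625748 q [ 0.53  0.27 -0.09  1.91  0.03  0.96 -1.11]
```

Emit:
{"method": "send_rows", "body": {"commands": "0.0005 -0.007 0 0 0 0.14;0.0005 -0.007 0 0 0 0.14;0.0005 -0.007 0 0 0 0.14;0.0005 -0.007 0 0 0 0.14;0.0005 -0.007 0 0 0 0.14;0.0005 -0.007 0 0 0 0.14;0.0005 -0.007 0 0 0 0.14;0.0005 -0.007 0 0 0 0.14;0.0005 -0.007 0 0 0 0.14;0.0005 -0.007 0 0 0 0.14"}}

```text
t: 43.1
eef_pos: [0.453, -0.1701, 0.1038]
eef_rot: [0.0, 0.777, -0.63, 0.002]
contact_force: [2.9, -5.0, -3.6]
finger_gap: 0.158
finger_force: 40.8
```

```bash
python3 c.py
```

```text
a -1.3624464559097578 k -1.0 theta mod2pi 1.4535809841132066 axis [ 0.46336905 -0.21897971] F [ 2.9 -5.  -3.6] 0.15817965389677452 q [ 0.24  0.29  0.1   1.88 -0.03  0.97 -2.58]
```

Emit:
{"method": "send_rows", "body": {"commands": "0.0005 -0.007 0 0 0 0.14;0.0005 -0.007 0 0 0 0.14;0 0 0 0 0 0"}}

```text
t: 43.4
eef_pos: [0.4667, -0.1692, 0.1039]
eef_rot: [-0.0, -0.683, 0.73, -0.002]
contact_force: [1.8, -3.3, -1.7]
finger_gap: 0.162
finger_force: 41.1
```

Emit:
{"method": "send_rows", "body": {"commands": "0 0 0 0 0 0;0 0 0 0 0 0;0 0 0 0 0 0;0 0 0 0 0 0;0 0 0 0 0 0", "gripper": -0.8}}

```text
t: 43.9
eef_pos: [0.4654, -0.1674, 0.1038]
eef_rot: [0.0, -0.683, 0.73, 0.0]
contact_force: [-0.7, 0.4, -0.5]
finger_gap: 0.897
finger_force: 0.0
```

Emit:
{"method": "send_rows", "body": {"commands": "0 0 0 0 0 -0.143;0 0 0 0 0 -0.143;0 0 0 0 0 -0.143;0 0 0 0 0 -0.143;0 0 0 0 0 -0.143;0 0 0 0 0 -0.143;0 0 0 0 0 -0.143;0 0 0 0 0 -0.143;0 0 0 0 0 -0.143;0 0 0 0 0 -0.143;0 0 0 0 0 -0.143"}}

```text
t: 45.0
eef_pos: [0.4655, -0.1676, 0.1038]
eef_rot: [-0.0, 1.0, -0.029, -0.0]
contact_force: [-0.4, 0.1, 0.1]
finger_gap: 0.9
finger_force: 0.0
```

Emit:
{"method": "send_rows", "body": {"commands": "0 0 0 0 0 -0.143;0 0 0 0 0 -0.143;0 0 0 0 0 -0.143;0 0 0 0 0 -0.143;0 0 0 0 0 -0.143;0 0 0 0 0 -0.143;0 0 0 0 0 -0.143;0 0 0 0 0 -0.143;0 0 0 0 0 -0.143;0 0 0 0 0 -0.143;0 0 0 0 0 -0.143;0 0 0 0 0 0"}}

```text
t: 46.2
eef_pos: [0.4655, -0.1677, 0.1037]
eef_rot: [-0.0, 0.729, 0.685, 0.0]
contact_force: [-0.2, -0.8, 0.0]
finger_gap: 0.898
finger_force: 0.0
```

```bash
python3 c.py; python3 - <<'E'
from h import *
a,b=env.camera("top"),env.camera("scene")
o=np.hstack([b[160:320,120:310],a[150:310,270:460]])[...,::-1]
cv2.imwrite("pics/s9.png",cv2.resize(o,None,fx=2.1,fy=2.1,interpolation=cv2.INTER_CUBIC))
E
```

```text
a 1.508552888433896 k 1.0 theta mod2pi 1.710089235704199 axis [ 0.46234532 -0.21762947] F [-0.2 -0.8  0. ] 0.8979470899973477 q [ 0.66  0.35 -0.43  1.83  0.17  1.    0.1 ]
```

View pics/s9.png

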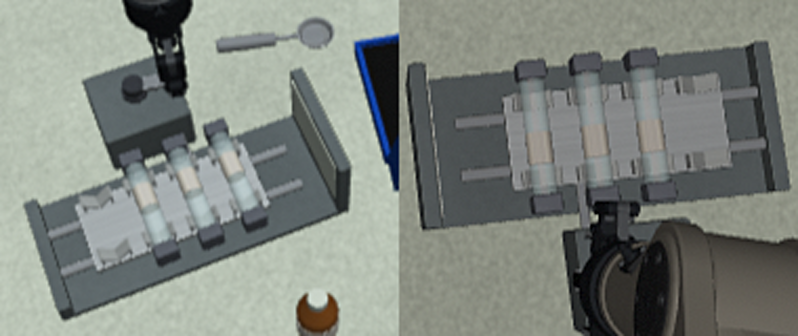

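The carriage is about halfway along, with all three tubes still in their grooves. I take the next stroke.

Emit:
{"method": "send_rows", "body": {"commands": "0 0 0 0 0 0;0 0 0 0 0 0;0 0 0 0 0 0;0 0 0 0 0 0;0 0 0 0 0 0", "gripper": 1, "grip_force": 40}}

```text
t: 46.8
eef_pos: [0.4662, -0.1675, 0.1039]
eef_rot: [0.0, 0.729, 0.685, 0.0]
contact_force: [1.6, -0.1, -0.2]
finger_gap: 0.156
finger_force: 43.1
```

Emit:
{"method": "send_rows", "body": {"commands": "-0.0005 0.007 0 0 0 0.14;-0.0005 0.007 0 0 0 0.14;-0.0005 0.007 0 0 0 0.14;-0.0005 0.007 0 0 0 0.14;-0.0005 0.007 0 0 0 0.14;-0.0005 0.007 0 0 0 0.14;-0.0005 0.007 0 0 0 0.14;-0.0005 0.007 0 0 0 0.14;-0.0005 0.007 0 0 0 0.14;-0.0005 0.007 0 0 0 0.14"}}

```text
t: 47.8
eef_pos: [0.5139, -0.2129, 0.1039]
eef_rot: [0.001, 0.999, 0.052, 0.001]
contact_force: [2.2, -1.1, -1.2]
finger_gap: 0.153
finger_force: 43.1
```

```bash
python3 c.py
```

```text
a 0.10414311062542904 k 1.0 theta mod2pi 3.1420471627134026 axis [ 0.46416195 -0.21812846] F [ 2.2 -1.1 -1.2] 0.1532380752609378 q [ 0.46  0.43 -0.12  1.68  0.06  1.04 -1.16]
```

Emit:
{"method": "send_rows", "body": {"commands": "-0.0005 0.007 0 0 0 0.14;-0.0005 0.007 0 0 0 0.14;-0.0005 0.007 0 0 0 0.14;-0.0005 0.007 0 0 0 0.14;-0.0005 0.007 0 0 0 0.14;-0.0005 0.007 0 0 0 0.14;-0.0005 0.007 0 0 0 0.14;-0.0005 0.007 0 0 0 0.14;-0.0005 0.007 0 0 0 0.14;-0.0005 0.007 0 0 0 0.14;-0.0005 0.007 0 0 0 0.14;0 0 0 0 0 0"}}

```text
t: 49.0
eef_pos: [0.4701, -0.2691, 0.104]
eef_rot: [0.0, 0.754, -0.657, 0.002]
contact_force: [2.7, -3.4, -1.4]
finger_gap: 0.156
finger_force: 42.7
```

```bash
python3 c.py
```

```text
a -1.4332930677114026 k 1.0 theta mod2pi 4.665121248316781 axis [ 0.46327299 -0.21956231] F [ 2.7 -3.4 -1.4] 0.1560259729180453 q [ 0.32  0.4   0.22  1.73 -0.1   1.02 -2.43]
```

Emit:
{"method": "send_rows", "body": {"commands": "-0.0005 0.007 0 0 0 0.14;-0.0005 0.007 0 0 0 0.14;-0.0005 0.007 0 0 0 0.14;0 0 0 0 0 0"}}

```text
t: 49.4
eef_pos: [0.449, -0.2675, 0.104]
eef_rot: [-0.0, -0.602, 0.799, -0.002]
contact_force: [3.4, -4.5, -3.7]
finger_gap: 0.162
finger_force: 42.7
```

Emit:
{"method": "send_rows", "body": {"commands": "0 0 0 0 0 0;0 0 0 0 0 0;0 0 0 0 0 0;0 0 0 0 0 0;0 0 0 0 0 0", "gripper": -0.8}}

```text
t: 49.9
eef_pos: [0.4484, -0.2656, 0.1037]
eef_rot: [-0.0, -0.602, 0.799, 0.0]
contact_force: [0.8, -0.5, 0.2]
finger_gap: 0.899
finger_force: 0.0
```

Emit:
{"method": "send_rows", "body": {"commands": "0 0 0 0 0 -0.143;0 0 0 0 0 -0.143;0 0 0 0 0 -0.143;0 0 0 0 0 -0.143;0 0 0 0 0 -0.143;0 0 0 0 0 -0.143;0 0 0 0 0 -0.143;0 0 0 0 0 -0.143;0 0 0 0 0 -0.143;0 0 0 0 0 -0.143;0 0 0 0 0 -0.143"}}

```text
t: 51.0
eef_pos: [0.4483, -0.2659, 0.1037]
eef_rot: [-0.0, 0.991, -0.135, -0.0]
contact_force: [-0.3, -0.2, 0.7]
finger_gap: 0.901
finger_force: 0.0
```

Emit:
{"method": "send_rows", "body": {"commands": "0 0 0 0 0 -0.143;0 0 0 0 0 -0.143;0 0 0 0 0 -0.143;0 0 0 0 0 -0.143;0 0 0 0 0 -0.143;0 0 0 0 0 -0.143;0 0 0 0 0 -0.143;0 0 0 0 0 -0.143;0 0 0 0 0 -0.143;0 0 0 0 0 -0.143;0 0 0 0 0 -0.143;0 0 0 0 0 0"}}

```text
t: 52.2
eef_pos: [0.4483, -0.266, 0.1037]
eef_rot: [-0.0, 0.798, 0.603, 0.0]
contact_force: [-0.1, -0.6, -0.7]
finger_gap: 0.897
finger_force: 0.0
```

Emit:
{"method": "send_rows", "body": {"commands": "0 0 0 0 0 0;0 0 0 0 0 0;0 0 0 0 0 0;0 0 0 0 0 0;0 0 0 0 0 0", "gripper": 1, "grip_force": 40}}

```text
t: 52.7
eef_pos: [0.4493, -0.2662, 0.1039]
eef_rot: [0.001, 0.798, 0.603, 0.0]
contact_force: [1.9, -1.4, -1.2]
finger_gap: 0.157
finger_force: 40.7
```

```bash
python3 c.py
```

```text
a 1.2942802717070245 k -1.0 theta mod2pi 5.077468717799539 axis [ 0.46291045 -0.21808168] F [ 1.9 -1.4 -1.2] 0.15748085691290842 q [ 0.74  0.38 -0.31  1.76  0.13  1.02  0.11]
```

Emit:
{"method": "send_rows", "body": {"commands": "0.0005 -0.007 0 0 0 0.14;0.0005 -0.007 0 0 0 0.14;0.0005 -0.007 0 0 0 0.14;0.0005 -0.007 0 0 0 0.14;0.0005 -0.007 0 0 0 0.14;0.0005 -0.007 0 0 0 0.14;0.0005 -0.007 0 0 0 0.14;0.0005 -0.007 0 0 0 0.14;0.0005 -0.007 0 0 0 0.14;0.0005 -0.007 0 0 0 0.14"}}

```text
t: 53.7
eef_pos: [0.4139, -0.2127, 0.1039]
eef_rot: [0.001, 0.998, -0.055, 0.002]
contact_force: [4.7, -2.6, -5.1]
finger_gap: 0.158
finger_force: 40.0
```

Emit:
{"method": "send_rows", "body": {"commands": "0.0005 -0.007 0 0 0 0.14;0.0005 -0.007 0 0 0 0.14;0.0005 -0.007 0 0 0 0.14;0.0005 -0.007 0 0 0 0.14;0.0005 -0.007 0 0 0 0.14;0.0005 -0.007 0 0 0 0.14;0.0001 -0.0035 0 0 0 0.07;0 0 0 0 0 0"}}

```text
t: 54.5
eef_pos: [0.4372, -0.1762, 0.1039]
eef_rot: [0.0, 0.874, -0.486, 0.002]
contact_force: [3.4, -3.9, -4.9]
finger_gap: 0.158
finger_force: 40.1
```

```bash
python3 c.py
```

```text
a -1.0151430573232527 k -1.0 theta mod2pi 1.1029703169646612 axis [ 0.46360498 -0.21867487] F [ 3.4 -3.9 -4.9] 0.15808158411568385 q [ 0.32  0.27  0.03  1.91 -0.01  0.96 -2.23]
```

Emit:
{"method": "send_rows", "body": {"commands": "0.0001 -0.0025 0 0 0 0.05;0.0001 -0.0025 0 0 0 0.05;0.0001 -0.0025 0 0 0 0.05;0.0001 -0.0025 0 0 0 0.05;0.0001 -0.0025 0 0 0 0.05;0 0 0 0 0 0"}}

```text
t: 55.1
eef_pos: [0.4484, -0.1711, 0.1039]
eef_rot: [0.0, 0.807, -0.591, 0.002]
contact_force: [4.1, -1.9, -5.1]
finger_gap: 0.156
finger_force: 40.1
```

Emit:
{"method": "send_rows", "body": {"commands": "0.0001 -0.0015 0 0 0 0.03;0.0001 -0.0015 0 0 0 0.03;0 0 0 0 0 0"}}

```text
t: 55.4
eef_pos: [0.4513, -0.1703, 0.1039]
eef_rot: [-0.0, 0.789, -0.615, 0.002]
contact_force: [3.8, -2.6, -4.0]
finger_gap: 0.158
finger_force: 40.1
```

Emit:
{"method": "send_rows", "body": {"commands": "0.0001 -0.0015 0 0 0 0.03;0 0 0 0 0 0"}}

```text
t: 55.6
eef_pos: [0.4519, -0.1702, 0.1039]
eef_rot: [0.001, 0.78, -0.626, 0.001]
contact_force: [2.6, -4.8, -3.5]
finger_gap: 0.152
finger_force: 41.2
```

```bash
python3 c.py;python3 -c "
from h import *
print(env.state()['wrist_torque'])"
```

```text
a -1.3527417146882506 k -1.0 theta mod2pi 1.4297314683271813 axis [ 0.46269216 -0.21903196] F [ 2.6 -4.8 -3.5] 0.15153418809871028 q [ 0.25  0.29  0.08  1.88 -0.03  0.97 -2.57]
[-0.92872092 -0.58212325  0.77496531]
```

Emit:
{"method": "send_rows", "body": {"commands": "0 -0.0015 0 0 0 0.015;0 0 0 0 0 0"}}

```text
t: 55.8
eef_pos: [0.452, -0.1702, 0.1038]
eef_rot: [0.002, 0.775, -0.632, 0.0]
contact_force: [-0.5, -4.8, 0.0]
finger_gap: 0.154
finger_force: 47.4
```

Emit:
{"method": "send_rows", "body": {"commands": "0 -0.002 0 0 0 0.015;0 0 0 0 0 0"}}

```text
t: 56.0
eef_pos: [0.452, -0.1702, 0.1038]
eef_rot: [0.003, 0.771, -0.637, -0.001]
contact_force: [-4.2, -6.1, 2.7]
finger_gap: 0.159
finger_force: 56.0
```

```bash
python3 c.py
```

```text
a -1.3813027760318448 k -1.0 theta mod2pi 1.4332948908308187 axis [ 0.46145755 -0.2192612 ] F [-4.2 -6.1  2.7] 0.15855384737178835 q [ 0.25  0.29  0.09  1.87 -0.03  0.98 -2.6 ]
```

It is at the stop: the position no longer advances while the force grows. I release, lift clear and check.

Emit:
{"method": "send_rows", "body": {"commands": "0 0 0 0 0 0;0 0 0 0 0 0;0 0 0 0 0 0;0 0 0 0 0 0;0 0 -0.02 0 0 0;0 0 -0.04 0 0 0;0 0 -0.04 0 0 0;0 0 -0.03 0 0 0;0 0 0 0 0 0", "gripper": -0.3}}

```text
t: 56.9
eef_pos: [0.4582, -0.169, 0.2388]
eef_rot: [-0.002, 0.77, -0.638, 0.005]
contact_force: [0.7, -0.0, 0.8]
finger_gap: 0.649
finger_force: 0.0
```

Emit:
{"method": "send_rows", "body": {"commands": "0.03 0.03 0 0 0 0;0.03 0.03 0 0 0 0;0.03 0.03 0 0 0 0;0.02 0.02 0 0 0 0;0 0 0 0 0 0;0 0 0 0 0 0"}}

```text
t: 57.5
eef_pos: [0.3666, -0.2964, 0.2329]
eef_rot: [-0.0, 0.769, -0.639, -0.001]
contact_force: [0.2, -0.2, 0.3]
finger_gap: 0.649
finger_force: 0.0
```

```bash
python3 - <<'E'
from h import *
print(pose()[0],env.state()["contact_force"])
a,b=env.camera("top"),env.camera("scene")
o=np.hstack([b[120:330,120:420],a[110:320,140:460]])[...,::-1]
cv2.imwrite("pics/s10.png",cv2.resize(o,None,fx=1.28,fy=1.28,interpolation=cv2.INTER_CUBIC))
E
```

```text
[ 0.36664625 -0.2964327   0.23290155] [ 0.21490272 -0.15255774  0.29423375]
```

View pics/s10.png

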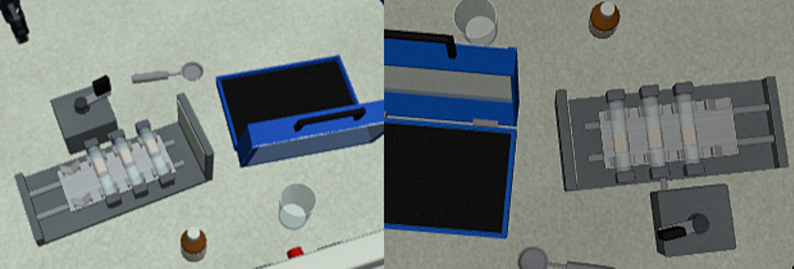

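The carriage has travelled about 51 mm to its home stop. All three tubes (top-crop x ≈ 618, 652, 686) lie in their grooves, the lid is open, and the bottle, beaker and spatula look undisturbed.

```bash
python3 -c "
from bench import env
print(env.hand_in())"
```

```text
the job is handed in; nothing more can be done
None
```

I handed the job in at about 58 s: the lid is open on its stop, all three tubes are in grooves 2–4 (named `groove1`–`groove3`), the carriage is wound home to its stop at the screen, and the bottle, beaker and spatula look undisturbed in the last pictures. `hand_in` gave no verdict.

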